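# Check a welded leg frame's corner with a square

## Task

Take the checking square by its red handle, set it down inside the brass-marked corner of the clamped green leg frame and press it gently into the corner, so that its two outer faces bear on both tubes at once, flush and without a gap, and hold it so for a full second. Then lay the square flat on the black mat again and let go. Leave everything else where it is, and do not force the frame.

Things in the scene. Friction and masses are not known exactly. Their poses are not given: they have to be found in the camera images.
- square: Loose aluminium L, about 0.28 kg, flat on the mat. Legs 110 mm long from the outer corner, 20 wide, 18 thick. In its crook stands a red handle, 28 x 28 mm, sides parallel to x and y, top 84 mm above the underside. Origin: underside, below the handle's axis; z up. Outer faces look to +x and +y, 38 mm from the origin; +x face from y = +32 to -72 mm, +y face from x = +18 to -72 mm.
- square_corner (a point): Where the square's two outer faces would meet (the very tip is cut back), on the underside, 38 mm in +x and 38 mm in +y from the square's origin; axes as the square's.
- frame: Green frame of 25 x 25 mm tube lying flat on the table, fixed between aluminium profiles 30 mm high with red-handled clamps (to 65 mm high, away from the corner). Origin: inside corner to check, by the drawing, at table height; z up; the opening, 250 mm in x by 190 in y, lies on its -x, -y side. No face takes over 25 N. The opening is empty, its floor is the table.
- frame_corner (a point): The inside corner by the drawing, at table height, axes as frame. The square belongs here with its x and y along this point's x and y. The real tubes are parallel to the drawing, but each face may stand up to 4 mm off it, nearer or farther: find them by touch.
- post: Green tube along the frame's y, a brass mark on top at the corner. Origin: the frame's origin and axes, as drawn. Its inner face looks to the frame's -x and lies within 4 mm of x = 0 (the pose given is the drawing's, not the face's). Rigid, does not give. Dry metal: rubbing along one tube holds back much of the push meant for the other.
- rail: Green tube along the frame's x, a brass mark on top 30 mm from the corner. Origin: the frame's origin and axes, as drawn. Its inner face looks to the frame's -y and lies within 4 mm of y = 0 (the pose given is the drawing's, not the face's). Rigid, does not give.
- mat: Black rubber mat, 220 x 220 x 4 mm, fixed on the table; origin at the centre of its underside. The square starts on it and goes back on it.
- hammer: Loose hammer, bystander, lying at the far side of the table.
- screwdriver: Loose screwdriver, bystander, lying to the left of the frame.
- bin: Loose open blue bin of brass screws, 120 x 170 x 70 mm, bystander, beyond the mat.
- bracket: Small loose steel angle bracket, 50 x 40 x 40 mm, bystander, between mat and frame, farther out.

How it is judged:
On the way:
1. the square, held by the gripper and lying level in the marked corner below the tubes' tops, bears on both tubes at once with over 1 N each, flush (within 1.2 degrees), for half a second (contact force between square and post above 1 N and contact force between square and rail above 1 N and angle between the x axis of square and the x axis of frame, either way round below 0.021 rad and angle between square's own z axis and vertical below 0.05 rad and horizontal distance between square_corner and frame_corner below 0.009 m and height (world z) of square_corner below 0.012 m and contact force between the fingers and square above 1 N), for 0.5 s.
At the end, for the whole second after the job is handed in: The square has been pressed flush into the corner, and now lies flat (within 3 degrees), handle up, at rest and released on the mat, its origin within 80 mm of the mat's centre (horizontal distance between square and mat below 0.08 m and height (world z) of square between 0.001 and 0.008 m and angle between square's own z axis and vertical below 0.05 rad and contact force between square and mat above 0.5 N and linear speed of square below 0.02 m/s and contact force between the fingers and square below 0.05 N); the robot touches nothing.
It fails at once if the square, the fingers or the arm press on a tube or the frame with more than 25 N (contact force between square and post above 25 N or contact force between square and rail above 25 N or contact force between frame and the fingers above 25 N or contact force between frame and the arm above 25 N).
It fails at once if the hammer is moved by over 20 mm (distance of hammer from where it was at the start of the episode above 0.02 m).
It fails at once if the screwdriver is moved by over 20 mm (distance of screwdriver from where it was at the start of the episode above 0.02 m).
It fails at once if the bin is moved by over 20 mm (distance of bin from where it was at the start of the episode above 0.02 m).
It fails at once if the bracket is moved by over 20 mm (distance of bracket from where it was at the start of the episode above 0.02 m).
It also fails if it takes over 72 s, if anything falls off the work surface, if the arm or the gripper's body presses on something with over 40 N, if the wrist force passes 120 N, or if a joint passes its speed limit or range.

## Robot

A 7-joint arm with a two-finger parallel gripper is mounted at the origin on the work surface. World frame = base frame: x ahead of the robot, y to its left, z up, the work surface at z = 0. Lengths are in m, angles in rad, forces in N, time in s.
With the tool pointing down it reaches from about 0.35 to 0.9 m from the base axis. Payload 7.2 kg.
Tool frame: the origin (TCP) lies between the finger pads; the fingertips stand 14 mm ahead of it and the grasp point (between the pads) lies 5 mm behind it; z points along the fingers, y is the direction in which the jaws open and shut (so a half turn about z gives the same grasp; the last joint's range is limited). The gripper opens to 88 mm and grips with 3 to 60 N. Pads are 20 mm wide; open, the fingers measure 115 mm over their backs; the gripper's body (75 mm by 178 mm) begins 61 mm behind the grasp point.
Start: joints at [-1.369, 0.411, -0.013, 1.596, 0.006, 1.134, -0.082], TCP at [0.167, 0.602, 0.237] pointing down, gripper open.
Joint ranges: [-2.95, 2.95], [-0.29, 1.99], [-1.47, 1.44], [0.14, 2.54], [-1.03, 4.17], [0.13, 1.85], [-2.86, 2.86]. Speed limits (rad/s): [2.39, 2.39, 3.01, 3.01, 3.14, 3.14, 3.14].

## Interface

Orientations are given as a rotation vector (axis times angle).
In Python, from plant import bot, viewer, job_done gives the robot as it stands.
- The arm moves only by the tool drive_tool, never from a script. Its argument "rows" is a list that holds one entry, the list of rows, each a list of 6 numbers: the shift along the tool's x, y, z in mm, then the turn, a rotation vector about the tool's x, y, z in rad. A call has 1 to 12 rows; each row shifts and turns the commanded pose from where the row before left it, along the tool's axes as they then stand; what a row does not reach is not made up. A row lasts 1/12 s, in which the tool goes at most 41.7 mm and 7.16 degrees, less where a joint would pass 70% of its speed; a pose out of reach is approached as far as the arm can. A call with a gripper value outside its range is refused whole. "hand" is the opening, from 0 (shut) to 1 (fully open), set as the call begins (left out, the last holds). The fingers move at their own pace and stop on an object; the grip force is fixed at half the most. Time passes only in rows, so rows that do not move let the fingers close. It gives the time, the measured TCP pose, the force and the opening at its end, in the units of the state.
- bot.get_state(): the state, without advancing time (a new reading comes with each control period).
- viewer.read_camera(name): name is "scene" or "top"; returns a dict with "frame" (384x512x3 uint8, blue, green, red), "camera_matrix" (3x3 intrinsics, pixels), "extrinsics" (4x4, takes a point from camera to world coordinates). Camera axes: x right, y up, looking along -z (the intrinsics and any distortion apply to the point x, -y, -z); pixel columns grow to the right and rows downward; lengths in m; the calibration is good to about 2 mm. A picture is of the moment at which its call begins. There is no depth.
- job_done(): hands the job in, once; it reports no verdict.
The state is a dict: "time": time; "qpos": joint angles; "qvel": joint speeds; "effort": joint torques, N m; "tcp_pos": TCP position; "tcp_rot": TCP orientation; "contact_force": force on the tool from outside, world axes, zero at the start; "moment": the same for the moment, N m; "width": finger opening in m.
Only numpy, scipy, OpenCV 4.12 (cv2) and the standard library are available. Lean on these libraries where they do the work, as an engineer would, in place of code of your own. Each camera call takes 0.05 s, during which the arm holds its last target. There are 200 camera calls.

## Working session

There is one attempt and no reset: what is moved stays moved. The work goes in short steps, Python scripts to look and compute and a tool call to move; the robot and the scene stay as the last step left them, time stands still between calls to the robot, and variables do not carry over. Pictures are saved under pics/ and viewed, about 8 in all and at most 12, crops included, and the job is handed in when it is done.

Besides the shell and the picture viewer there is one more tool, called after "Call:" by a JSON object that holds its "op" and its "data". drive_tool: Moves the arm, as the interface text tells. Its arguments: {"type":"object","properties":{"rows":{"type":"array"},"hand":{"type":"number"}},"required":["rows"]}

```bash
mkdir -p pics; cat > h.py <<'E'
import numpy as np, cv2
from plant import bot, viewer
def cam(n):
    r=viewer.read_camera(n); return r["frame"],np.array(r["camera_matrix"]),np.array(r["extrinsics"])
def ray(K,E,u,v,z):
    p=cv2.undistortPoints(np.array([[[u,v]]],float),K,None)[0,0]
    d=E[:3,:3]@np.array([p[0],-p[1],-1.]); o=E[:3,3]
    return o+d*(z-o[2])/d[2]
def proj(K,E,P):
    q=E[:3,:3].T@(np.asarray(P,float)-E[:3,3]); q=q*[1,-1,-1]; q=K@q; return q[:2]/q[2]
E
python3 - <<'E'
from h import *
s=bot.get_state(); print({k:np.round(v,3).tolist() for k,v in s.items()})
for n in("top","scene"):
    f,K,E=cam(n); cv2.imwrite(f"pics/{n}0.png",f); np.savez(f"{n}.npz",f=f,K=K,E=E); print(n,K.round(1).tolist(),E.round(3).tolist())
E
```

```text
{'time': 0.0, 'qpos': [-1.369, 0.412, -0.013, 1.597, 0.006, 1.134, -0.082], 'qvel': [-0.0, -0.001, -0.0, 0.001, -0.0, 0.001, 0.0], 'effort': [0.0, -58.794, 0.642, -29.108, -0.054, 0.018, 0.0], 'tcp_pos': [0.166, 0.602, 0.236], 'tcp_rot': [-0.422, -3.113, 0.002], 'contact_force': [0.681, 0.056, -0.332], 'moment': [0.019, -0.003, -0.018], 'width': 0.088}
top [[395.4, 0.0, 257.9], [0.0, 395.4, 197.0], [0.0, 0.0, 1.0]] [[0.037, 0.973, -0.226, 0.3], [-0.999, 0.037, -0.004, 0.113], [0.005, 0.226, 0.974, 1.384], [0.0, 0.0, 0.0, 1.0]]
scene [[469.7, 0.0, 261.4], [0.0, 469.7, 189.5], [0.0, 0.0, 1.0]] [[0.1, -0.857, 0.506, 1.308], [0.995, 0.086, -0.051, 0.051], [0.001, 0.509, 0.861, 1.228], [0.0, 0.0, 0.0, 1.0]]
```

View pics/top0.png

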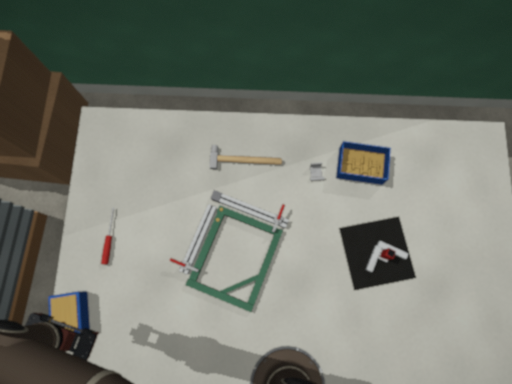

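View pics/scene0.png

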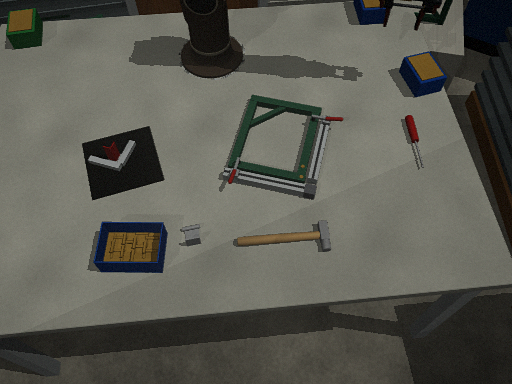

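Top view: square at about (385,252) on the mat, frame corner with brass marks at about (221,212), frame yaw near -24°. Scene view: corner at (303,175), square at (112,155). Now fitting edges.

```bash
cat > m.py <<'E'
from h import *
out=[]
for n in("top","scene"):
    d=np.load(n+".npz"); f,K,E=d["f"],d["K"],d["E"]
    hsv=cv2.cvtColor(f,cv2.COLOR_BGR2HSV)
    # frame opening: contour of the hole in the green mask
    g=cv2.inRange(hsv,(60,90,30),(95,255,255))
    w=slice(180,320),slice(170,300)
    if n=="scene": w=slice(85,200),slice(215,335)
    m=np.zeros_like(g); m[w]=g[w]; m=cv2.morphologyEx(m,cv2.MORPH_CLOSE,np.ones((3,3)))
    cs,h=cv2.findContours(m,cv2.RETR_CCOMP,cv2.CHAIN_APPROX_NONE)
    for c,hh in zip(cs,h[0]):
        if hh[3]>=0 and cv2.contourArea(c)>300:
            P=np.array([ray(K,E,u,v,0.0)[:2] for u,v in c[:,0]],np.float32)
            a=cv2.approxPolyDP(P.reshape(-1,1,2),0.012,True)[:,0]
            print(n,"hole@z0",cv2.contourArea(c),a.round(3).tolist())
    # brass
    b=cv2.inRange(hsv,(15,110,90),(35,255,255)); mb=np.zeros_like(b); mb[w]=b[w]
    k,_,st,ce=cv2.connectedComponentsWithStats(mb)
    for i in range(1,k): print(n,"brass",st[i,4],ce[i].round(1),ray(K,E,*ce[i],0.026)[:2].round(4))
    # mat
    w=(slice(205,300),slice(325,425)) if n=="top" else (slice(115,210),slice(70,175))
    x=np.zeros_like(g); x[w]=((f.max(2)<60)*255).astype(np.uint8)[w]
    cs,_=cv2.findContours(x,cv2.RETR_EXTERNAL,cv2.CHAIN_APPROX_NONE); c=max(cs,key=cv2.contourArea)
    P=np.array([ray(K,E,u,v,.004)[:2] for u,v in c[:,0]],np.float32); r=cv2.minAreaRect(P); print(n,"mat",r)
    # square metal top z=.022 and red handle
    inn=cv2.fillConvexPoly(np.zeros_like(g),cv2.convexHull(c),255); 
    l=cv2.inRange(hsv,(0,0,110),(179,70,255))&inn
    cs,_=cv2.findContours(l,cv2.RETR_EXTERNAL,cv2.CHAIN_APPROX_NONE)
    c=max(cs,key=cv2.contourArea)
    P=np.array([ray(K,E,u,v,.022)[:2] for u,v in c[:,0]],np.float32)
    print(n,"sq",cv2.contourArea(c),cv2.approxPolyDP(P.reshape(-1,1,2),0.006,True)[:,0].round(3).tolist())
    rd=(cv2.inRange(hsv,(0,120,40),(8,255,255))|cv2.inRange(hsv,(172,120,40),(179,255,255)))&inn
    cs,_=cv2.findContours(rd,cv2.RETR_EXTERNAL,cv2.CHAIN_APPROX_NONE); c=max(cs,key=cv2.contourArea)
    print(n,"red",cv2.boundingRect(c),cv2.minAreaRect(c))
    cr=[]
    for (y,x0) in ((slice(225,285),slice(350,420)),(slice(195,255),slice(190,260))) if n=="top" else ((slice(130,180),slice(80,140)),(slice(150,200),slice(270,330))):
        cr.append(cv2.resize(f[y,x0],(390,290),interpolation=cv2.INTER_CUBIC))
    out.append(np.hstack(cr))
cv2.imwrite("pics/crop.png",np.vstack(out))
E
python3 m.py
```

```text
top hole@z0 429.5 [[0.32899999618530273, 0.11400000005960464], [0.25200000405311584, 0.1379999965429306], [0.27900001406669617, 0.21699999272823334]]
top brass 4 [220.8 209. ] [0.5675 0.2463]
top brass 4 [217.5 219.5] [0.5299 0.2554]
top mat ((0.43935805559158325, -0.301666796207428), (0.2112921178340912, 0.2114707976579666), 13.00694465637207)
top sq 355.0 [[0.4390000104904175, -0.40400001406669617], [0.47600001096725464, -0.3059999942779541], [0.4440000057220459, -0.2840000092983246], [0.3790000081062317, -0.2619999945163727], [0.37299999594688416, -0.2750000059604645], [0.4180000126361847, -0.30000001192092896], [0.41200000047683716, -0.3310000002384186], [0.42500001192092896, -0.3070000112056732], [0.4490000009536743, -0.3179999887943268], [0.45399999618530273, -0.34299999475479126], [0.42100000381469727, -0.3889999985694885]]
top red (381, 249, 14, 11) ((387.7500305175781, 255.25), (12.727920532226562, 9.192388534545898), 45.0)
scene brass 7 [302.4 165.9] [0.5294 0.2564]
scene brass 9 [301. 176.] [0.5654 0.2468]
scene mat ((0.440751850605011, -0.3021825850009918), (0.22125470638275146, 0.2201869636774063), 13.13599681854248)
scene sq 249.0 [[0.3799999952316284, -0.2619999945163727], [0.3779999911785126, -0.27799999713897705], [0.4560000002384186, -0.3109999895095825], [0.42500001192092896, -0.3959999978542328], [0.4350000023841858, -0.4009999930858612], [0.4749999940395355, -0.3070000112056732]]
scene red (103, 141, 17, 20) ((111.80928039550781, 151.6958770751953), (18.580835342407227, 12.082619667053223), 66.03750610351562)
```

View pics/crop.png

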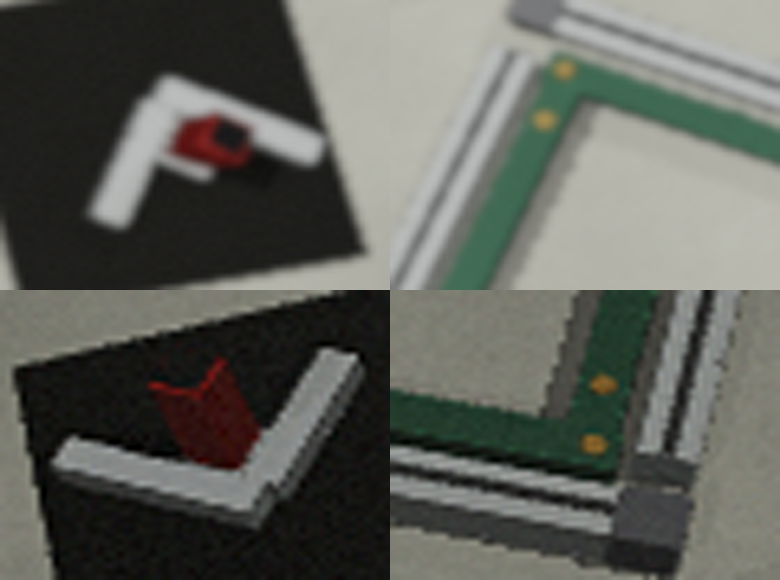

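Crops: top-view square corner near (378,243), dark handle top near (391.6,253); frame inner corner near (224.6,215.3) top, (297,171.5) scene. Refining edges subpixel.

```bash
cat > e.py <<'E'
from h import *
def edge(f,K,E,ch,a,b,z,hw=4,n=60):
    """subpixel edge line near pixel segment a-b (max gradient across), as world points on plane z"""
    I=cv2.GaussianBlur(ch.astype(np.float32),(0,0),0.7); a,b=np.array(a,float),np.array(b,float)
    nrm=np.array([-(b-a)[1],(b-a)[0]])/np.linalg.norm(b-a)
    t=np.linspace(.08,.92,n); s=np.linspace(-hw,hw,8*hw+1)
    for hwi in (1,.5):
        P=a+(b-a)*t[:,None]; G=P[:,None]+nrm*(s*hwi)[None,:,None]
        v=cv2.remap(I,G[...,0].astype(np.float32),G[...,1].astype(np.float32),cv2.INTER_LINEAR)
        g=np.abs(np.gradient(v,axis=1)); 
        k=g.argmax(1); w=np.where(np.abs(np.arange(len(s))[None]-k[:,None])<=5,g,0)
        off=(w*s*hwi).sum(1)/w.sum(1); Q=P+nrm*off[:,None]
        vx,vy,x,y=cv2.fitLine(Q.astype(np.float32),cv2.DIST_HUBER,0,.01,.01).ravel()
        d=np.array([vx,vy]); c=np.array([x,y]); r=np.abs((Q-c)@[-vy,vx])
        a,b=c+d*((a-c)@d),c+d*((b-c)@d)
    A,B=ray(K,E,*a,z)[:2],ray(K,E,*b,z)[:2]; ang=np.degrees(np.arctan2(*(B-A)[::-1]))
    return A,B,ang,np.median(r)
def cross(l,m):
    x=np.cross(np.cross([*l[0],1],[*l[1],1]),np.cross([*m[0],1],[*m[1],1])); return x[:2]/x[2]
E
cat > m2.py <<'E'
from e import *
T,S=[ (lambda d:(d["f"],d["K"],d["E"]))(np.load(n+".npz")) for n in("top","scene")]
def show(n,l): print(n,l[0].round(4),l[1].round(4),"ang %.2f res %.2f"%l[2:]); return l
grn=lambda f:f[...,1].astype(float)-f[...,2]; gray=lambda f:f.max(2)
for nm,C,rl,po,z in (("top",T,((208.3,255),(224.6,215.3)),((260,228.7),(224.6,215.3)),.0),("scene",S,((302.5,140),(297.5,171.5)),((260,165.5),(296,172)),.025)):
    for zz in (0,.025):
        r=show(nm+" rail inner z%g"%zz,edge(*C,grn(C[0]),*rl,zz)); p=show(nm+" post inner",edge(*C,grn(C[0]),*po,zz)); print("  corner",cross(r,p).round(4))
x=show("top sq +x",edge(*T,gray(T[0]),(407.4,251.9),(380.5,240.5),.022))
y=show("top sq +y",edge(*T,gray(T[0]),(365.8,268.9),(376,245.7),.022)); print(cross(x,y).round(4))
show("top sq -x leg inner",edge(*T,gray(T[0]),(373.3,271.6),(379,256),.022,3))
x=show("scene sq +x",edge(*S,gray(S[0]),(88.5,160.3),(119.2,167.6),.022,2))
y=show("scene sq +y",edge(*S,gray(S[0]),(135.4,141.2),(120.8,165.3),.022,2)); print(cross(x,y).round(4))
show("scene sq -x leg inner",edge(*S,gray(S[0]),(129.5,140),(119.7,155.9),.022,2))
print("handle top: top",ray(*T[1:],391.6,252.9,.088)[:2],"scene",ray(*S[1:],108.85,144.05,.088)[:2])
E
python3 m2.py
```

```text
top rail inner z0 [0.4107 0.289 ] [0.552  0.2383] ang -19.75 res 0.13
top post inner [0.5082 0.106 ] [0.5538 0.2327] ang 70.23 res 0.12
  corner [0.5553 0.2371]
top rail inner z0.025 [0.4087 0.2858] [0.5475 0.236 ] ang -19.75 res 0.13
top post inner [0.5045 0.1061] [0.5492 0.2305] ang 70.23 res 0.12
  corner [0.5507 0.2349]
scene rail inner z0 [0.4159 0.2817] [0.5313 0.2412] ang -19.38 res 0.13
scene post inner [0.4949 0.1297] [0.5334 0.2377] ang 70.41 res 0.11
  corner [0.5342 0.2401]
scene rail inner z0.025 [0.434 0.277] [0.5471 0.2373] ang -19.38 res 0.13
scene post inner [0.5115 0.1281] [0.5491 0.2339] ang 70.41 res 0.11
  corner [0.55   0.2363]
top sq +x [ 0.4411 -0.4014] [ 0.4792 -0.3113] ang 67.10 res 0.12
top sq +y [ 0.38   -0.2564] [ 0.4612 -0.2905] ang -22.82 res 0.13
[ 0.4839 -0.3001]
top sq -x leg inner [ 0.3722 -0.2803] [ 0.4255 -0.3014] ang -21.57 res 0.15
scene sq +x [ 0.4393 -0.399 ] [ 0.4794 -0.3035] ang 67.21 res 0.10
scene sq +y [ 0.3795 -0.2595] [ 0.4697 -0.2981] ang -23.19 res 0.10
[ 0.4799 -0.3025]
scene sq -x leg inner [ 0.3731 -0.278 ] [ 0.4334 -0.304 ] ang -23.40 res 0.11
handle top: top [ 0.43031777 -0.32525128] scene [ 0.43463123 -0.31906148]
```

```bash
cat > go.py <<'E'
import sys; from h import *
from scipy.spatial.transform import Rotation as R
# usage: go.py x y z squareYawDeg : shift (mm) and turn (rad) in tool axes, so that tool y = square y, z down
def delta(p,yaw):
    s=bot.get_state(); A=R.from_rotvec(s["tcp_rot"]); a=np.radians(yaw)
    x=np.array([-np.cos(a),-np.sin(a),0]); y=np.array([-np.sin(a),np.cos(a),0])
    B=R.from_matrix(np.c_[x,y,[0,0,-1]])
    print("t %.2f"%s["time"],"tcp",np.round(s["tcp_pos"],4),"F",np.round(s["contact_force"],2),"M",np.round(s["moment"],2),"w %.4f"%s["width"])
    m=A.as_matrix(); print(" yaw now %.2f"%np.degrees(np.arctan2(-m[0,1],m[1,1])),"tilt",np.round(m[:2,2],4))
    print(" shift mm",(A.inv().apply(np.array(p)-s["tcp_pos"])*1e3).round(1),"turn",(A.inv()*B).as_rotvec().round(4))
if __name__=="__main__":
    v=list(map(float,sys.argv[1:])); delta(v[:3],v[3])
E
python3 go.py .45 .25 .236 -23; python3 go.py .4315 -.322 .2 -23
```

```text
t 0.10 tcp [0.1665 0.602  0.2359] F [ 0.31 -1.37  0.3 ] M [ 0.02  0.05 -0.01] w 0.0879
 yaw now -15.46 tilt [-0.0003 -0.0014]
 shift mm [-3.670e+02 -2.637e+02  3.000e-01] turn [-0.0014  0.0002  0.1316]
t 0.10 tcp [0.1665 0.602  0.2359] F [ 0.31 -1.37  0.3 ] M [ 0.02  0.05 -0.01] w 0.0879
 yaw now -15.46 tilt [-0.0003 -0.0014]
 shift mm [-501.6 -819.9   37.2] turn [-0.0014  0.0002  0.1316]
```

Call:
{"op": "drive_tool", "data": {"rows": [[[-15, -11, 0, 0, 0, 0], [-30, -22, 0, 0, 0, 0], [-30, -22, 0, 0, 0, 0], [-30, -22, 0, 0, 0, 0], [-30, -22, 0, 0, 0, 0], [-30, -22, 0, 0, 0, 0], [-30, -22, 0, 0, 0, 0], [-30, -22, 0, 0, 0, 0], [-30, -22, 0, 0, 0, 0], [-30, -22, 0, 0, 0, 0], [-30, -22, 0, 0, 0, 0], [-30, -22, 0, 0, 0, 0]]], "hand": 1}}

```text
time: 1.1
tcp_pos: [0.4324, 0.2649, 0.2366]
tcp_rot: [-0.422, -3.113, 0.0]
contact_force: [0.8, 1.1, -1.7]
width: 0.0876
```

```bash
python3 go.py .4315 -.322 .2 -23
```

```text
t 1.10 tcp [0.4324 0.2649 0.2366] F [ 0.84  1.09 -1.68] M [ 0.08 -0.04  0.01] w 0.0876
 yaw now -15.45 tilt [-0.0002 -0.    ]
 shift mm [-155.5 -565.9   36.6] turn [-1.000e-04 -1.000e-04  1.318e-01]
```

Call:
{"op": "drive_tool", "data": {"rows": [[[-9, -33, 0, 0, 0, 0], [-9, -33, 0, 0, 0, 0], [-9, -33, 0, 0, 0, 0], [-9, -33, 0, 0, 0, 0], [-9, -33, 0, 0, 0, 0], [-9, -33, 0, 0, 0, 0], [-9, -33, 0, 0, 0, 0], [-9, -33, 0, 0, 0, 0], [-9, -33, 0, 0, 0, 0], [-9, -33, 0, 0, 0, 0], [-9, -33, 0, 0, 0, 0], [-9, -33, 0, 0, 0, 0]]]}}

```text
time: 2.1
tcp_pos: [0.4297, -0.1455, 0.2367]
tcp_rot: [0.422, 3.113, 0.0]
contact_force: [0.4, 0.4, -0.5]
width: 0.0876
```

Call:
{"op": "drive_tool", "data": {"rows": [[[-9, -33, 0, 0, 0, 0], [-9, -33, 0, 0, 0, 0], [-9, -33, 0, 0, 0, 0], [-9, -33, 10, 0, 0, 0], [-6, -24, 10, 0, 0, 0], [0, 0, 10, 0, 0, 0.044], [0, 0, 0, 0, 0, 0.044], [0, 0, 0, 0, 0, 0.044], [0, 0, 0, 0, 0, 0], [0, 0, 0, 0, 0, 0], [0, 0, 0, 0, 0, 0]]]}}

```text
time: 3.02
tcp_pos: [0.4292, -0.3053, 0.2066]
tcp_rot: [-0.624, -3.079, -0.0]
contact_force: [0.1, -0.2, -0.5]
width: 0.0876
```

```bash
python3 go.py .4315 -.322 .066 -23
```

```text
t 3.02 tcp [ 0.4292 -0.3053  0.2066] F [ 0.06 -0.18 -0.51] M [ 0.01 -0.02  0.01] w 0.0876
 yaw now -22.92 tilt [-0.      0.0001]
 shift mm [ -8.7 -14.5 140.6] turn [ 0.     -0.0001  0.0014]
```

Call:
{"op": "drive_tool", "data": {"rows": [[[-9, -14, 10, 0, 0, 0], [0, 0, 20, 0, 0, 0], [0, 0, 25, 0, 0, 0], [0, 0, 25, 0, 0, 0], [0, 0, 25, 0, 0, 0], [0, 0, 20, 0, 0, 0], [0, 0, 13, 0, 0, 0], [0, 0, 6, 0, 0, 0], [0, 0, 0, 0, 0, 0], [0, 0, 0, 0, 0, 0], [0, 0, 0, 0, 0, 0]]]}}

```text
time: 3.93
tcp_pos: [0.4325, -0.3222, 0.0636]
tcp_rot: [0.626, 3.077, -0.001]
contact_force: [0.4, 0.4, -0.6]
width: 0.0882
```

```bash
python3 go.py .4315 -.322 .062 -23; python3 -c "
from h import *
a=cv2.resize(cam('top')[0][205:305,340:440],(400,400),interpolation=cv2.INTER_CUBIC);b=cv2.resize(cam('scene')[0][100:200,70:170],(400,400),interpolation=cv2.INTER_CUBIC)
cv2.imwrite('pics/grasp.png',np.hstack([a,b]))"
```

```text
t 3.93 tcp [ 0.4325 -0.3222  0.0636] F [ 0.36  0.45 -0.61] M [-0.03 -0.01  0.02] w 0.0882
 yaw now -23.00 tilt [ 0.0014 -0.0007]
 shift mm [ 1.1 -0.2  1.6] turn [-0.0001  0.0016 -0.    ]
```

View pics/grasp.png

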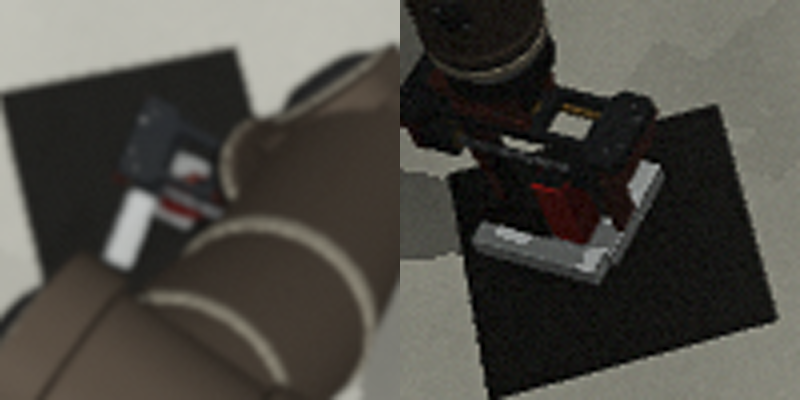

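The fingers straddle the red handle (scene crop, handle at about (565,215)) with nothing touching. Closing.

Call:
{"op": "drive_tool", "data": {"rows": [[[0, 0, 0, 0, 0, 0], [0, 0, 0, 0, 0, 0], [0, 0, 0, 0, 0, 0], [0, 0, 0, 0, 0, 0], [0, 0, 0, 0, 0, 0], [0, 0, 0, 0, 0, 0], [0, 0, 0, 0, 0, 0], [0, 0, 0, 0, 0, 0], [0, 0, 0, 0, 0, 0], [0, 0, 0, 0, 0, 0]]], "hand": 0}}

```text
time: 4.87
tcp_pos: [0.4319, -0.322, 0.0626]
tcp_rot: [-0.627, -3.078, 0.0]
contact_force: [-0.1, -1.6, 0.1]
width: 0.0279
```

```bash
python3 go.py .4315 -.322 .062 -23
```

```text
t 4.87 tcp [ 0.4319 -0.322   0.0626] F [-0.1  -1.63  0.1 ] M [-0.13  0.02 -0.09] w 0.0279
 yaw now -23.02 tilt [-0.     -0.0002]
 shift mm [ 0.3 -0.2  0.6] turn [-0.0002  0.     -0.0004]
```

Call:
{"op": "drive_tool", "data": {"rows": [[[0, 0, -5, 0, 0, 0], [0, 0, -10, 0, 0, 0], [0, 0, -20, 0, 0, 0], [0, 0, -25, 0, 0, 0], [0, 0, -25, 0, 0, 0], [0, 0, -25, 0, 0, 0], [0, 0, -20, 0, 0, 0], [0, 0, -7, 0, 0, 0], [0, 0, 0, 0, 0, 0], [0, 0, 0, 0, 0, 0]]]}}

```text
time: 5.7
tcp_pos: [0.4318, -0.3214, 0.1993]
tcp_rot: [-0.626, -3.078, -0.001]
contact_force: [-0.8, -0.0, -3.1]
width: 0.0279
```

```bash
python3 go.py .4818 .1925 .2 -19.65
```

```text
t 5.70 tcp [ 0.4318 -0.3214  0.1993] F [-0.76 -0.03 -3.06] M [ 0.    0.05 -0.01] w 0.0279
 yaw now -23.00 tilt [0.0001 0.0005]
 shift mm [ 1.548e+02  4.926e+02 -4.000e-01] turn [ 0.0005 -0.0001 -0.0585]
```

Call:
{"op": "drive_tool", "data": {"rows": [[[5, 15, 0, 0, 0, 0], [9, 29, 0, 0, 0, 0], [9, 29, 0, 0, 0, 0], [9, 29, 0, 0, 0, 0], [9, 29, 0, 0, 0, 0], [9, 29, 0, 0, 0, 0], [9, 29, 0, 0, 0, 0], [9, 29, 0, 0, 0, 0], [9, 29, 0, 0, 0, 0], [9, 29, 0, 0, 0, 0], [9, 29, 0, 0, 0, 0], [9, 29, 0, 0, 0, 0]]]}}

```text
time: 6.7
tcp_pos: [0.4657, 0.0277, 0.1982]
tcp_rot: [-0.626, -3.076, 0.002]
contact_force: [0.2, -0.9, -3.1]
width: 0.0279
```

Call:
{"op": "drive_tool", "data": {"rows": [[[9, 29, 0, 0, 0, 0], [9, 29, 0, 0, 0, 0], [9, 29, 0, 0, 0, 0], [9, 29, 0, 0, 0, 0], [9, 28, 0, 0, 0, -0.02], [6, 15, 0, 0, 0, -0.02], [0, 0, 0, 0, 0, -0.0185], [0, 0, 0, 0, 0, 0], [0, 0, 0, 0, 0, 0], [0, 0, 0, 0, 0, 0]]]}}

```text
time: 7.53
tcp_pos: [0.4817, 0.1907, 0.1993]
tcp_rot: [-0.541, -3.094, 0.002]
contact_force: [-0.3, -0.4, -2.8]
width: 0.0278
```

```bash
python3 go.py .4818 .1925 .0617 -19.65; python3 -c "
from h import *
a=cv2.resize(cam('top')[0][180:280,180:300],(480,400),interpolation=cv2.INTER_CUBIC);b=cv2.resize(cam('scene')[0][110:210,230:330],(320,320),interpolation=cv2.INTER_CUBIC)
cv2.imwrite('pics/over.png',np.hstack([a,np.vstack([b,np.zeros((80,320,3),np.uint8)])]))"
```

```text
t 7.53 tcp [0.4817 0.1907 0.1993] F [-0.31 -0.36 -2.79] M [-0.03  0.02  0.02] w 0.0278
 yaw now -19.82 tilt [-0.0007 -0.0009]
 shift mm [  0.4   1.9 137.6] turn [-0.0011 -0.0004 -0.003 ]
```

View pics/over.png

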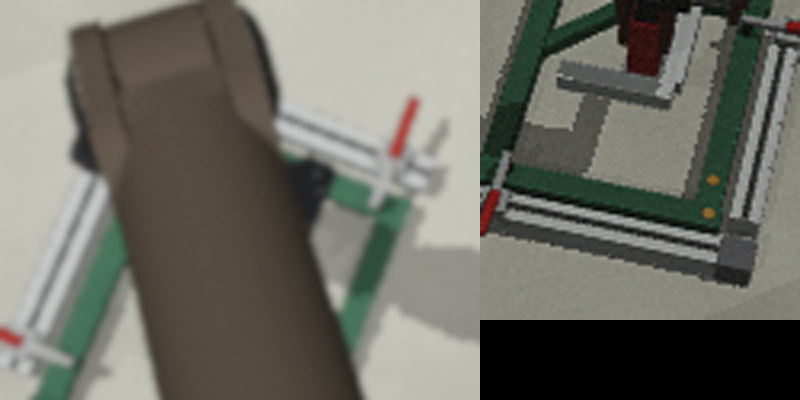

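Square hangs inside the opening clear of both tubes and clamps. Descending to about 3 mm above the table.

Call:
{"op": "drive_tool", "data": {"rows": [[[0, 0, 8, 0, 0, -0.003], [0, 2, 18, 0, 0, 0], [0, 0, 24, 0, 0, 0], [0, 0, 24, 0, 0, 0], [0, 0, 24, 0, 0, 0], [0, 0, 20, 0, 0, 0], [0, 0, 12, 0, 0, 0], [0, 0, 6, 0, 0, 0], [0, 0, 1.5, 0, 0, 0], [0, 0, 0, 0, 0, 0], [0, 0, 0, 0, 0, 0], [0, 0, 0, 0, 0, 0]]]}}

```text
time: 8.63
tcp_pos: [0.483, 0.1947, 0.063]
tcp_rot: [0.532, 3.095, 0.002]
contact_force: [-0.5, 0.3, -3.3]
width: 0.0282
```

```bash
python3 go.py .4818 .1925 .0617 -19.65; python3 go.py .5018 .2125 .0617 -19.65
```

```text
t 8.63 tcp [0.483  0.1947 0.063 ] F [-0.51  0.26 -3.32] M [-0.05 -0.02  0.01] w 0.0282
 yaw now -19.50 tilt [0.0015 0.0009]
 shift mm [ 0.5 -2.5  1.3] turn [0.0013 0.0011 0.0026]
t 8.63 tcp [0.483  0.1947 0.063 ] F [-0.51  0.26 -3.32] M [-0.05 -0.02  0.01] w 0.0282
 yaw now -19.50 tilt [0.0015 0.0009]
 shift mm [-11.7  23.1   1.4] turn [0.0013 0.0011 0.0026]
```

Call:
{"op": "drive_tool", "data": {"rows": [[[0, 6, 0, 0, 0, 0.0025], [0, 7, 0, 0, 0, 0], [0, 4, 0, 0, 0, 0], [0, 0, 0, 0, 0, 0], [0, 0, 0, 0, 0, 0], [0, 0, 0, 0, 0, 0]]]}}

```text
time: 9.13
tcp_pos: [0.488, 0.2104, 0.0621]
tcp_rot: [-0.535, -3.095, 0.0]
contact_force: [-1.0, 0.3, -2.5]
width: 0.0281
```

Call:
{"op": "drive_tool", "data": {"rows": [[[0, 1, 0, 0, 0, 0], [0, 1, 0, 0, 0, 0], [0, 0, 0, 0, 0, 0]]]}}

```text
time: 9.38
tcp_pos: [0.4888, 0.2124, 0.0621]
tcp_rot: [0.536, 3.096, 0.0]
contact_force: [0.1, 0.1, -3.0]
width: 0.0279
```

Call:
{"op": "drive_tool", "data": {"rows": [[[0, 1, 0, 0, 0, 0], [0, 0, 0, 0, 0, 0], [0, 0, 0, 0, 0, 0]]]}}

```text
time: 9.63
tcp_pos: [0.4892, 0.2133, 0.0621]
tcp_rot: [-0.536, -3.096, -0.0]
contact_force: [0.3, 0.0, -2.6]
width: 0.028
```

```bash
python3 go.py .5018 .2125 .0617 -19.65
```

```text
t 9.63 tcp [0.4892 0.2133 0.0621] F [ 0.26  0.04 -2.59] M [-0.02  0.05  0.06] w 0.0280
 yaw now -19.64 tilt [0.     0.0001]
 shift mm [-12.2   3.5   0.4] turn [ 0.0001 -0.      0.0002]
```

Call:
{"op": "drive_tool", "data": {"rows": [[[0, 1, 0, 0, 0, 0], [0, 0, 0, 0, 0, 0], [0, 0, 0, 0, 0, 0]]]}}

```text
time: 9.88
tcp_pos: [0.4895, 0.2142, 0.0621]
tcp_rot: [0.536, 3.096, 0.0]
contact_force: [0.8, 0.4, -3.4]
width: 0.0276
```

Call:
{"op": "drive_tool", "data": {"rows": [[[0, 0.6, 0, 0, 0, 0], [0, 0, 0, 0, 0, 0], [0, 0, 0, 0, 0, 0]]]}}

```text
time: 10.13
tcp_pos: [0.4897, 0.2148, 0.0621]
tcp_rot: [-0.536, -3.096, -0.0]
contact_force: [-0.4, 0.3, -3.3]
width: 0.0279
```

Call:
{"op": "drive_tool", "data": {"rows": [[[0, 0.6, 0, 0, 0, 0], [0, 0, 0, 0, 0, 0], [0, 0, 0, 0, 0, 0]]]}}

```text
time: 10.38
tcp_pos: [0.4899, 0.2154, 0.0622]
tcp_rot: [0.536, 3.096, 0.0]
contact_force: [0.4, -0.4, -2.6]
width: 0.0282
```

Call:
{"op": "drive_tool", "data": {"rows": [[[0, 0.6, 0, 0, 0, 0], [0, 0, 0, 0, 0, 0], [0, 0, 0, 0, 0, 0]]]}}

```text
time: 10.63
tcp_pos: [0.4901, 0.2159, 0.0622]
tcp_rot: [0.536, 3.096, 0.0]
contact_force: [0.5, -0.6, -3.4]
width: 0.0281
```

Call:
{"op": "drive_tool", "data": {"rows": [[[0, 0.6, 0, 0, 0, 0], [0, 0, 0, 0, 0, 0], [0, 0, 0, 0, 0, 0]]]}}

```text
time: 10.88
tcp_pos: [0.4903, 0.2165, 0.0621]
tcp_rot: [-0.536, -3.096, -0.0]
contact_force: [0.3, 0.0, -2.5]
width: 0.0276
```

Call:
{"op": "drive_tool", "data": {"rows": [[[0, 0.5, 0, 0, 0, 0], [0, 0, 0, 0, 0, 0], [0, 0, 0, 0, 0, 0]]]}}

```text
time: 11.13
tcp_pos: [0.4903, 0.2166, 0.0621]
tcp_rot: [-0.536, -3.095, 0.001]
contact_force: [-0.9, -1.0, -1.9]
width: 0.0276
```

Call:
{"op": "drive_tool", "data": {"rows": [[[0, 0.4, 0, 0, 0, 0], [0, 0, 0, 0, 0, 0], [0, 0, 0, 0, 0, 0]]]}}

```text
time: 11.38
tcp_pos: [0.4904, 0.2166, 0.0621]
tcp_rot: [-0.536, -3.095, 0.001]
contact_force: [-1.0, -4.2, -0.3]
width: 0.0278
```

```bash
python3 go.py .5018 .2125 .0617 -19.65
```

```text
t 11.38 tcp [0.4904 0.2166 0.0621] F [-1.05 -4.2  -0.33] M [-1.01  0.36 -0.01] w 0.0278
 yaw now -19.66 tilt [-0.0006 -0.0008]
 shift mm [-12.2  -0.    0.4] turn [-0.001  -0.0003 -0.0002]
```

Call:
{"op": "drive_tool", "data": {"rows": [[[0, -1.8, 0, 0, 0, 0], [-4, 0, 0, 0, 0, 0], [-4, 0, 0, 0, 0, 0], [-1, 0, 0, 0, 0, 0], [0, 0, 0, 0, 0, 0], [0, 0, 0, 0, 0, 0], [0, 0, 0, 0, 0, 0]]]}}

```text
time: 11.97
tcp_pos: [0.4984, 0.2127, 0.0621]
tcp_rot: [-0.536, -3.096, -0.0]
contact_force: [-1.1, -1.0, -2.4]
width: 0.028
```

Call:
{"op": "drive_tool", "data": {"rows": [[[-0.6, 0, 0, 0, 0, 0], [0, 0, 0, 0, 0, 0], [0, 0, 0, 0, 0, 0]]]}}

```text
time: 12.22
tcp_pos: [0.499, 0.2124, 0.0622]
tcp_rot: [0.536, 3.096, 0.0]
contact_force: [0.2, 0.7, -3.0]
width: 0.0279
```

```bash
python3 go.py .5018 .2125 .0617 -19.65
```

```text
t 12.22 tcp [0.499  0.2124 0.0622] F [ 0.18  0.69 -3.  ] M [ 0.01 -0.04  0.  ] w 0.0279
 yaw now -19.64 tilt [0.     0.0001]
 shift mm [-2.6  1.   0.5] turn [0.0001 0.     0.0002]
```

Call:
{"op": "drive_tool", "data": {"rows": [[[-0.6, 0, 0, 0, 0, 0], [0, 0, 0, 0, 0, 0], [0, 0, 0, 0, 0, 0]]]}}

```text
time: 12.47
tcp_pos: [0.4996, 0.2122, 0.0622]
tcp_rot: [0.536, 3.096, 0.0]
contact_force: [0.2, -0.1, -2.9]
width: 0.0281
```

Call:
{"op": "drive_tool", "data": {"rows": [[[-0.6, 0, 0, 0, 0, 0], [0, 0, 0, 0, 0, 0], [0, 0, 0, 0, 0, 0]]]}}

```text
time: 12.72
tcp_pos: [0.5002, 0.2119, 0.0621]
tcp_rot: [0.536, 3.095, 0.0]
contact_force: [1.2, -0.7, -3.0]
width: 0.0277
```

Call:
{"op": "drive_tool", "data": {"rows": [[[-0.6, 0, 0, 0, 0, 0], [0, 0, 0, 0, 0, 0], [0, 0, 0, 0, 0, 0]]]}}

```text
time: 12.97
tcp_pos: [0.5007, 0.2118, 0.0621]
tcp_rot: [-0.536, -3.095, 0.0]
contact_force: [-0.4, -0.2, -3.2]
width: 0.028
```

Call:
{"op": "drive_tool", "data": {"rows": [[[-0.6, 0, 0, 0, 0, 0], [0, 0, 0, 0, 0, 0], [0, 0, 0, 0, 0, 0]]]}}

```text
time: 13.22
tcp_pos: [0.5013, 0.2116, 0.0621]
tcp_rot: [0.536, 3.096, 0.0]
contact_force: [-0.0, -0.7, -2.7]
width: 0.0275
```

Call:
{"op": "drive_tool", "data": {"rows": [[[-0.6, 0, 0, 0, 0, 0], [0, 0, 0, 0, 0, 0], [0, 0, 0, 0, 0, 0]]]}}

```text
time: 13.47
tcp_pos: [0.5016, 0.2115, 0.0621]
tcp_rot: [-0.536, -3.095, -0.0]
contact_force: [-1.3, 0.3, -2.6]
width: 0.0279
```

```bash
python3 go.py .5018 .2125 .0617 -19.65
```

```text
t 13.47 tcp [0.5016 0.2115 0.0621] F [-1.31  0.32 -2.62] M [ 0.07  0.28 -0.03] w 0.0279
 yaw now -19.64 tilt [-0.0005  0.0002]
 shift mm [0.1 1.  0.4] turn [-0.     -0.0005  0.0002]
```

Call:
{"op": "drive_tool", "data": {"rows": [[[0.7, 0, 0, 0, 0, 0], [0, 0.6, 0, 0, 0, 0], [0, 0, 0, 0, 0, 0], [0, 0, 0, 0, 0, 0], [-0.4, 0.4, 0, 0, 0, 0], [-0.4, 0.4, 0, 0, 0, 0], [0, 0, 0, 0, 0, 0], [0, 0, 0, 0, 0, 0]]]}}

```text
time: 14.13
tcp_pos: [0.5019, 0.2124, 0.062]
tcp_rot: [-0.536, -3.095, 0.001]
contact_force: [-2.6, -0.7, -1.7]
width: 0.0277
```

Call:
{"op": "drive_tool", "data": {"rows": [[[-0.4, 0.4, 0, 0, 0, 0], [0, 0, 0, 0, 0, 0], [0, 0, 0, 0, 0, 0]]]}}

```text
time: 14.38
tcp_pos: [0.502, 0.2125, 0.062]
tcp_rot: [-0.536, -3.094, 0.002]
contact_force: [-4.3, -1.7, 0.7]
width: 0.0279
```

Call:
{"op": "drive_tool", "data": {"rows": [[[-0.3, 0.3, 0, 0, 0, 0], [0, 0, 0, 0, 0, 0], [0, 0, 0, 0, 0, 0]]]}}

```text
time: 14.63
tcp_pos: [0.5021, 0.2125, 0.0619]
tcp_rot: [-0.536, -3.093, 0.002]
contact_force: [-5.6, -2.5, 2.9]
width: 0.0278
```

```bash
python3 go.py .5018 .2125 .0617 -19.65
```

```text
t 14.63 tcp [0.5021 0.2125 0.0619] F [-5.55 -2.47  2.91] M [-0.69  1.41 -0.09] w 0.0278
 yaw now -19.65 tilt [-0.0025 -0.0009]
 shift mm [ 0.3 -0.1  0.2] turn [-0.0017 -0.0021  0.0001]
```

Call:
{"op": "drive_tool", "data": {"rows": [[[-0.2, 0.2, 0, 0, 0, 0], [0, 0, 0, 0, 0, 0], [0, 0, 0, 0, 0, 0], [0, 0, 0, 0, 0, 0], [0, 0, 0, 0, 0, 0], [0, 0, 0, 0, 0, 0], [0, 0, 0, 0, 0, 0], [0, 0, 0, 0, 0, 0], [0, 0, 0, 0, 0, 0], [0, 0, 0, 0, 0, 0], [0, 0, 0, 0, 0, 0], [0, 0, 0, 0, 0, 0]]]}}

```text
time: 15.63
tcp_pos: [0.5021, 0.2125, 0.0619]
tcp_rot: [-0.536, -3.093, 0.002]
contact_force: [-7.3, -2.4, 3.1]
width: 0.0278
```

```bash
python3 go.py .5018 .2125 .0617 -19.65;  python3 -c "
from h import *
f,K,E=cam('scene'); np.savez('scene2.npz',f=f,K=K,E=E)
b=cv2.resize(f[110:210,230:330],(600,600),interpolation=cv2.INTER_CUBIC)
cv2.imwrite('pics/press.png',b)"
```

```text
t 15.63 tcp [0.5021 0.2125 0.0619] F [-7.31 -2.35  3.11] M [-0.77  1.55 -0.03] w 0.0278
 yaw now -19.65 tilt [-0.003 -0.001]
 shift mm [ 0.3 -0.1  0.2] turn [-0.002  -0.0024  0.    ]
```

View pics/press.png

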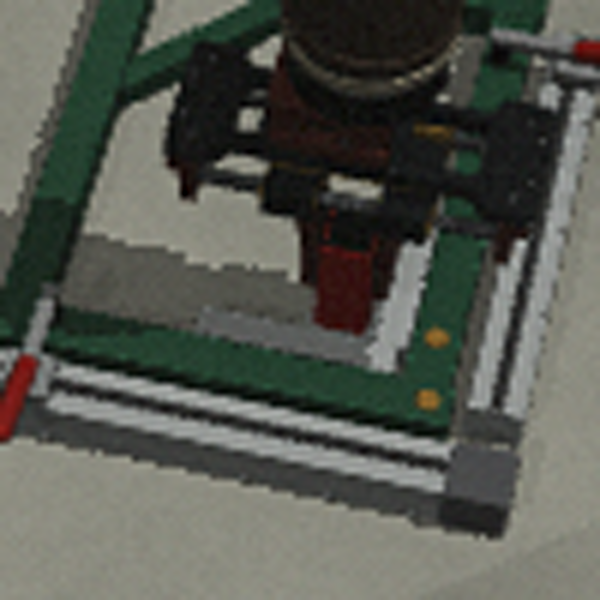

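The square's top sits flush along both tubes in the picture (inner corner at about (395,375)). The forces resolve to about 6.1 N on the post and 4.7 N on the rail. The yaw moment is near zero; one-ended contact would give about ±0.5 Nm. I'll hold a little longer, then back off and lift.

Call:
{"op": "drive_tool", "data": {"rows": [[[0, 0, 0, 0, 0, 0], [0, 0, 0, 0, 0, 0], [0, 0, 0, 0, 0, 0], [0, 0, 0, 0, 0, 0], [0, 0, 0, 0, 0, 0], [0, 0, 0, 0, 0, 0]]]}}

```text
time: 16.18
tcp_pos: [0.5021, 0.2125, 0.0619]
tcp_rot: [-0.536, -3.093, 0.002]
contact_force: [-7.0, -3.2, 2.7]
width: 0.0281
```

Call:
{"op": "drive_tool", "data": {"rows": [[[1, -1, 0, 0, 0, 0], [4, -4, 0, 0, 0, 0], [6, -6, 0, 0, 0, 0], [4, -4, -4, 0, 0, 0], [0, 0, -12, 0, 0, 0], [0, 0, -22, 0, 0, 0], [0, 0, -25, 0, 0, 0], [0, 0, -25, 0, 0, 0], [0, 0, -25, 0, 0, 0], [0, 0, -18, 0, 0, 0], [0, 0, -6, 0, 0, 0], [0, 0, 0, 0, 0, 0]]]}}

```text
time: 17.18
tcp_pos: [0.485, 0.2044, 0.2008]
tcp_rot: [0.535, 3.093, 0.004]
contact_force: [0.9, 0.3, -3.2]
width: 0.0278
```

```bash
python3 go.py .4318 -.315 .2 -23
```

```text
t 17.18 tcp [0.485  0.2044 0.2008] F [ 0.88  0.35 -3.25] M [-0.05 -0.01  0.01] w 0.0278
 yaw now -19.64 tilt [0.003  0.0023]
 shift mm [-124.5 -507.1   -0.6] turn [0.0033 0.0019 0.0587]
```

Call:
{"op": "drive_tool", "data": {"rows": [[[-4, -15, 0, 0, 0, 0], [-7, -29, 0, 0, 0, 0], [-7, -29, 0, 0, 0, 0], [-7, -29, 0, 0, 0, 0], [-7, -29, 0, 0, 0, 0], [-7, -29, 0, 0, 0, 0], [-7, -29, 0, 0, 0, 0], [-7, -29, 0, 0, 0, 0], [-7, -29, 0, 0, 0, 0], [-7, -29, 0, 0, 0, 0], [-7, -29, 0, 0, 0, 0], [-7, -29, 0, 0, 0, 0]]]}}

```text
time: 18.18
tcp_pos: [0.4465, -0.1395, 0.1977]
tcp_rot: [-0.536, -3.093, 0.001]
contact_force: [1.5, 0.5, -3.3]
width: 0.0282
```

Call:
{"op": "drive_tool", "data": {"rows": [[[-7, -29, 0, 0, 0, 0], [-7, -29, 0, 0, 0, 0], [-7, -29, 0, 0, 0, 0.02], [-7, -29, 0, 0, 0, 0.02], [-7, -29, 0, 0, 0, 0.0187], [-4, -15, 0, 0, 0, 0], [0, 0, 0, 0, 0, 0], [0, 0, 0, 0, 0, 0], [0, 0, 0, 0, 0, 0]]]}}

```text
time: 18.93
tcp_pos: [0.4279, -0.3002, 0.198]
tcp_rot: [-0.626, -3.076, -0.001]
contact_force: [0.4, 0.6, -2.4]
width: 0.028
```

```bash
python3 go.py .4318 -.315 .0636 -23
```

```text
t 18.93 tcp [ 0.4279 -0.3002  0.198 ] F [ 0.39  0.65 -2.41] M [-0.03  0.05  0.01] w 0.0280
 yaw now -23.00 tilt [-0.002   0.0013]
 shift mm [ -9.7 -12.1 134.3] turn [ 0.0004 -0.0023  0.    ]
```

Call:
{"op": "drive_tool", "data": {"rows": [[[-4, -6, 8, 0, -0.0023, 0], [-4, -5, 18, 0, 0, 0], [0, 0, 24, 0, 0, 0], [0, 0, 24, 0, 0, 0], [0, 0, 24, 0, 0, 0], [0, 0, 18, 0, 0, 0], [0, 0, 10, 0, 0, 0], [0, 0, 4, 0, 0, 0], [0, 0, 0, 0, 0, 0], [0, 0, 0, 0, 0, 0], [0, 0, 0, 0, 0, 0]]]}}

```text
time: 19.85
tcp_pos: [0.4327, -0.3149, 0.0701]
tcp_rot: [0.625, 3.075, -0.001]
contact_force: [1.0, -0.3, -3.1]
width: 0.0277
```

Call:
{"op": "drive_tool", "data": {"rows": [[[0, 0, 1, 0, 0, 0], [0, 0, 1, 0, 0, 0], [0, 0, 0, 0, 0, 0], [0, 0, 0, 0, 0, 0]]]}}

```text
time: 20.18
tcp_pos: [0.4321, -0.3145, 0.0674]
tcp_rot: [0.626, 3.076, -0.001]
contact_force: [1.1, 0.1, -1.6]
width: 0.0276
```

```bash
python3 go.py .4318 -.315 .0636 -23
```

```text
t 20.18 tcp [ 0.4321 -0.3145  0.0674] F [ 1.12  0.05 -1.59] M [ 0.04 -0.02 -0.  ] w 0.0276
 yaw now -23.00 tilt [ 0.0026 -0.0009]
 shift mm [ 0.1 -0.6  3.8] turn [0.0001 0.0027 0.    ]
```

Call:
{"op": "drive_tool", "data": {"rows": [[[0, 0, 1, 0, 0.0023, 0], [0, 0, 1, 0, 0, 0], [0, 0, 1, 0, 0, 0], [0, 0, 0, 0, 0, 0], [0, 0, 0, 0, 0, 0]]]}}

```text
time: 20.6
tcp_pos: [0.4319, -0.3145, 0.064]
tcp_rot: [-0.626, -3.078, -0.0]
contact_force: [0.3, -0.7, -2.7]
width: 0.0277
```

Call:
{"op": "drive_tool", "data": {"rows": [[[0, 0, 0.8, 0, 0, 0], [0, 0, 0, 0, 0, 0], [0, 0, 0, 0, 0, 0]]]}}

```text
time: 20.85
tcp_pos: [0.432, -0.3145, 0.0633]
tcp_rot: [-0.626, -3.078, -0.0]
contact_force: [-0.2, -0.6, -2.8]
width: 0.0279
```

Call:
{"op": "drive_tool", "data": {"rows": [[[0, 0, 0.6, 0, 0, 0], [0, 0, 0, 0, 0, 0], [0, 0, 0, 0, 0, 0]]]}}

```text
time: 21.1
tcp_pos: [0.432, -0.3145, 0.0627]
tcp_rot: [-0.626, -3.079, -0.0]
contact_force: [0.9, -0.2, -3.3]
width: 0.0278
```

```bash
python3 go.py .4318 -.315 .0626 -23
```

```text
t 21.10 tcp [ 0.432  -0.3145  0.0627] F [ 0.89 -0.24 -3.31] M [0.02 0.06 0.01] w 0.0278
 yaw now -23.00 tilt [0. 0.]
 shift mm [ 0.  -0.5  0.1] turn [ 0. -0. -0.]
```

Call:
{"op": "drive_tool", "data": {"rows": [[[0, 0, 0.4, 0, 0, 0], [0, 0, 0, 0, 0, 0], [0, 0, 0, 0, 0, 0]]]}}

```text
time: 21.35
tcp_pos: [0.432, -0.3145, 0.0626]
tcp_rot: [0.627, 3.078, 0.0]
contact_force: [-1.6, 0.9, 2.8]
width: 0.0273
```

Call:
{"op": "drive_tool", "data": {"rows": [[[0, 0, 0.4, 0, 0, 0], [0, 0, 0, 0, 0, 0], [0, 0, 0, 0, 0, 0]]]}}

```text
time: 21.6
tcp_pos: [0.432, -0.3145, 0.0626]
tcp_rot: [0.626, 3.078, 0.001]
contact_force: [-3.2, 2.3, 8.6]
width: 0.0279
```

Call:
{"op": "drive_tool", "data": {"rows": [[[0, 0, 0.3, 0, 0, 0], [0, 0, 0, 0, 0, 0], [0, 0, 0, 0, 0, 0]]]}}

```text
time: 21.85
tcp_pos: [0.432, -0.3145, 0.0626]
tcp_rot: [0.626, 3.078, 0.001]
contact_force: [-4.9, 3.8, 12.4]
width: 0.0278
```

Seated on the mat. Relaxing the press, releasing and rising.

Call:
{"op": "drive_tool", "data": {"rows": [[[0, 0, -0.8, 0, 0, 0], [0, 0, 0, 0, 0, 0], [0, 0, 0, 0, 0, 0]]]}}

```text
time: 22.1
tcp_pos: [0.4322, -0.3146, 0.0626]
tcp_rot: [0.626, 3.078, -0.0]
contact_force: [-1.0, 0.9, 3.2]
width: 0.0276
```

Call:
{"op": "drive_tool", "data": {"rows": [[[0, 0, 0, 0, 0, 0], [0, 0, 0, 0, 0, 0], [0, 0, 0, 0, 0, 0], [0, 0, 0, 0, 0, 0], [0, 0, 0, 0, 0, 0], [0, 0, 0, 0, 0, 0], [0, 0, 0, 0, 0, 0], [0, 0, 0, 0, 0, 0]]], "hand": 1}}

```text
time: 22.77
tcp_pos: [0.432, -0.3145, 0.0624]
tcp_rot: [0.627, 3.078, 0.0]
contact_force: [0.4, 0.1, -0.1]
width: 0.0775
```

Call:
{"op": "drive_tool", "data": {"rows": [[[0, 0, -5, 0, 0, 0], [0, 0, -10, 0, 0, 0], [0, 0, -20, 0, 0, 0], [0, 0, -25, 0, 0, 0], [0, 0, -25, 0, 0, 0], [0, 0, -25, 0, 0, 0], [0, 0, -20, 0, 0, 0], [0, 0, -10, 0, 0, 0], [0, 0, 0, 0, 0, 0], [0, 0, 0, 0, 0, 0], [0, 0, 0, 0, 0, 0], [0, 0, 0, 0, 0, 0]]]}}

```text
time: 23.77
tcp_pos: [0.4314, -0.314, 0.2012]
tcp_rot: [-0.626, -3.076, -0.001]
contact_force: [-0.2, -0.1, 0.0]
width: 0.0876
```

```bash
python3 go.py .4318 -.315 .2 -23;  python3 -c "
from h import *
f,K,E=cam('scene'); cv2.imwrite('pics/end.png',f[:,:])
a=cv2.resize(f[110:230,60:180],(390,390),interpolation=cv2.INTER_CUBIC)
b=cv2.resize(f,(400,300));cv2.imwrite('pics/end.png',np.hstack([a,np.vstack([b,np.zeros((90,400,3),np.uint8)])]))"
```

```text
t 23.77 tcp [ 0.4314 -0.314   0.2012] F [-0.23 -0.08  0.01] M [-0.01 -0.04 -0.  ] w 0.0876
 yaw now -23.00 tilt [-0.0021  0.0009]
 shift mm [-0.8 -0.8  1.2] turn [ 0.     -0.0023  0.    ]
```

View pics/end.png

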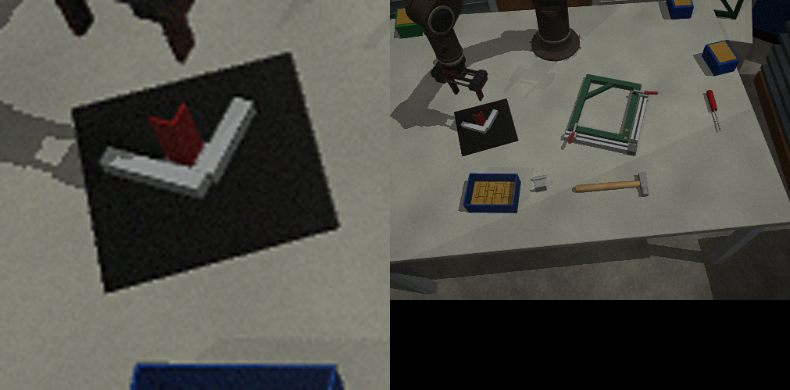

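The square lies flat on the mat (crop about (190,150)), the gripper is clear above it, and the bin, bracket, hammer, screwdriver and frame look unmoved.

```bash
python3 -c "
from plant import job_done; print(job_done())"
```

```text
the job is handed in; nothing more can be done
None
```

The square was pressed into the marked corner, held there, and laid back on the mat. The job was handed in at about 24 s of the 72 s allowed.

- **Finding the corner:** The two camera views put the frame at about -19.65° yaw. I touched the rail and then the post separately, and both contacts came within 0.3 mm of the camera estimate.
- **Pressing:** I eased the square into both tubes together, with its underside about 3 mm above the table, and held it for about 1.5 s. The wrist force in the frame's axes came to about 6 N toward the post and about 5 N toward the rail, against the 25 N limit.
- **Flushness:** The yaw moment stayed near zero (-0.03 to -0.09 Nm), where contact at one end would give about ±0.5 Nm. The tool was tilted about 0.003 rad. I inferred flushness from this; I had no direct measurement of the gap or of the force on each tube.
- **Off-axis load:** Friction on the tube faces put about 6 N of vertical load on the tool during the press. I did not correct it.
- **Setting down:** The square came to rest on the mat, released, with its origin about 15 mm from the mat's centre by the tool position. I pressed it about 12 N onto the mat before releasing.
- **Last checks:** The tool force was about 0 N, and the gripper was open and about 14 cm above the grasp height. By eye in the final picture, the bystanders and frame had not moved; I did not measure their positions. No check failed or disagreed.

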